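# Dispense one paint cake and nudge it onto the palette sheet

## Robot

A 6-joint arm with a two-finger parallel gripper is mounted at the origin on the work surface. World frame = base frame: x ahead of the robot, y to its left, z up, the work surface at z = 0. Lengths are in m, angles in degrees, forces in N, time in s.
With the tool pointing down it reaches from about 0.425 to 0.95 m from the base axis. Payload 14.7 kg.
Tool frame: the origin (TCP) lies between the finger pads; the fingertips stand 14 mm ahead of it and the grasp point (between the pads) lies 5 mm behind it (bot.tip_reach is the z of the fingertips in the tool frame, in m); z points along the fingers, y is the line along which they close (so a half turn about z gives the same grasp; the last joint's range is limited). The gripper opens to 85 mm and grips with 20 to 120 N. Pads are 22 mm wide; open, the fingers measure 114 mm over their backs; the gripper's body (76 mm by 85 mm) begins 54 mm behind the grasp point. The pads swing forward as they close: fully open they stand 13 mm farther back than shut.
Start: joints at [65.798, 27.513, 91.461, -0, 61.026, -2.67], TCP at [0.239, 0.605, 0.245] pointing down, gripper open.
Joint ranges: [-157.49, 157.49], [-46.99, 117.5], [13.45, 153.17], [-89.5, 269.5], [5.16, 153.95], [-167.48, 167.48]. Speed limits (degrees/s): [108.29, 108.29, 136.94, 172.46, 172.46, 172.46].

## Interface

Orientations are given as [roll, pitch, yaw] about the fixed x, y, z axes, in that order (R = Rz(yaw) Ry(pitch) Rx(roll)).
In Python, from rig import readout, optics, order, bot gives the robot as it stands. The module is installed in compiled form; this text tells all that it offers.
- The arm moves only by the tool apply_moves, never from a script. Its argument "series" is a list of rows, each an object with "fingers": the closure, from 0 (fully open) to 1 (shut); "slide": the shift along the world's x, y, z in cm, a list of three; "turn": the turn about the world's z in rad. A call has 1 to 10 rows; each row is the pose to reach, as a shift and turn from the pose commanded when the call began; what a row does not reach only later rows make up. A row lasts 1/8 s, in which the tool goes at most 62.5 mm and 10.7 degrees, less where a joint would pass 70% of its speed; a pose out of reach is approached as far as the arm can. A call with a gripper value outside its range is refused whole. The fingers move at their own pace and stop on an object; the grip force is fixed at half the most. Time passes only in rows, so rows that repeat a pose let the fingers close. It gives the time, the measured TCP pose, the force, the opening and the grip force at its end, in the units of the state.
- readout.get_obs(): the state, without advancing time (a new reading comes with each control period).
- optics.capture(name): name is "side" or "top"; returns a dict with "image" (420x560x3 uint8, red, green, blue), "vertical_fov" (degrees; the focal length in pixels is half the picture's height over the tangent of half this angle, whatever the lens; pixels are square), "cx", "cy" (the principal point, pixels), "camera_from_world" (4x4, takes a point from world to camera coordinates). Camera axes: x right, y down, z forward; pixel columns grow to the right and rows downward; lengths in m; the calibration is good to about 2 mm. A picture is of the moment at which its call begins. There is no depth.
- order.hand_in(): hands the job in; it is judged then, once.
The state is a dict: "time_s": time; "joint_positions": joint angles; "qvel": joint speeds; "tau": joint torques, N m; "ee_pos": TCP position; "tcp_rot": TCP orientation; "ft_force": force on the tool from outside, world axes, zero at the start; "wrist_torque": the same for the moment, N m; "opening": opening from 0.0 (shut) to 1.0 (fully open); "gripper_force": force on a finger pad.
Only numpy, scipy, OpenCV 4.12 (cv2) and the standard library are available. Lean on these libraries where they do the work, as an engineer would, in place of code of your own. Each camera call takes 0.05 s, during which the arm holds its last target. There are 200 camera calls.

## Task

At the lantern-painting table, press the plunger of the paint-cake dispenser all the way down once and let it come fully back up, so that a single round paint cake comes out onto the table. Then, with the fingers, gently push that cake along the table until it lies flat and wholly on the white square palette sheet. Do not pinch or lift the cake, dispense only this one, and leave the saucer, bottle and mug where they are.

Things in the scene. Friction and masses are not known exactly. Their poses are not given: they have to be found in the camera images.
- dispenser: The dispenser, fixed. Origin: on the table under the middle of its magazine, a clear square box 49 mm wide, 48 mm high, holding three stacked cakes; +x is the way they come out, by a slot in its face at x = +24.5 mm at table level. Grey housing behind it: x = -21.5 to -114 mm, 50 mm wide, 55 mm high, plunger on top. Flanges 3 mm thick reach y = +-39.5 mm.
- plunger_top (a point): Centre of the top of the plunger's round black head (36 mm across, 10 mm thick, on a 14 mm steel stem), 45 mm behind the dispenser's origin (x = -45 mm) and 95 mm above the table when up. Moves down with the plunger.
- plunger (a joint): Plunger travel in m: 0 up, 0.025 fully down (head top then 70 mm above the table). Spring: about 4 N to start, about 8 N at the bottom, more when pressed fast; it springs back up by itself when let go.
- cake1_center (a point): Centre of the lowest cake, the one that comes out: blue disc 40 mm across, 15 mm thick, about 26 g, flat (centre 7.5 mm above the table), at first at the bottom of the magazine. A full press slides it out along the dispenser's +x until its centre is about 79 mm from the dispenser's origin, farther if pressed fast; on release the pusher goes back in and the stack drops by one.
- cake2_center (a point): Centre of the second cake, alike, to stay in the magazine.
- cake3_center (a point): Centre of the top cake, alike, to stay in the magazine.
- sheet: Square white sheet of palette paper, 120 x 120 mm, under 1 mm thick, stuck down flat so that things slide onto it freely. It lies beyond the dispenser, to the left or the right. Origin: its middle; x and y along its edges.
- saucer: Bystander: white round saucer, 90 mm across, 12 mm high, loose, on the other side from the sheet. Origin: centre of its underside.
- paint_bottle: Bystander: green paint bottle, 60 mm across, 150 mm high, loose, far left of the dispenser. Origin: centre of its underside.
- mug: Bystander: white mug with brushes, 76 mm across with a handle reaching 62 mm out on its +y side, 90 mm high (brushes to 185 mm), loose, beyond the dispenser. Origin: centre of its underside.
- cake1: The same lowest cake; origin: centre of its underside.
Not all that is in view belongs to the job. What is shaped like the dispenser but orange, pink or purple is not meant.

How it is judged (in metres and radians):
On the way, in this order (a step that is already met when the one before it is completed fails the run):
1. the plunger is pressed all the way down (value of joint plunger above 0.022 m).
2. the plunger is back up, and one cake lies out on the table in front of the exit (value of joint plunger below 0.003 m and x of cake1_center in the frame of dispenser above 0.044 m and height (world z) of cake1_center below 0.012 m), for 0.1 s.
At the end, for the whole second after the job is handed in: The cake lies flat and at rest wholly on the sheet (its centre within 42 mm of the sheet's middle along both edges, so at most 2 mm over the edge), the plunger is up (within 3 mm), and the two other cakes are in the magazine (within 8 mm of its axis) (x of cake1_center in the frame of sheet between -0.042 and 0.042 m and y of cake1_center in the frame of sheet between -0.042 and 0.042 m and angle between cake1_center's own z axis and vertical below 0.1 rad and height (world z) of cake1_center below 0.012 m and linear speed of cake1 below 0.01 m/s and value of joint plunger below 0.003 m and x of cake2_center in the frame of dispenser between -0.008 and 0.008 m and y of cake2_center in the frame of dispenser between -0.008 and 0.008 m and x of cake3_center in the frame of dispenser between -0.008 and 0.008 m and y of cake3_center in the frame of dispenser between -0.008 and 0.008 m); the robot touches nothing.
It fails at once if the cake is touched with another part of the robot than the fingers (contact force between the arm and cake1 above 0.5 N).
It fails at once if the cake is lifted or tipped (centre above 18 mm, or tilted over 0.5 rad) (height (world z) of cake1_center above 0.018 m or angle between cake1_center's own z axis and vertical above 0.5 rad).
It fails at once if the cake is pinched or shoved hard (fingers over 15 N on it) (contact force between the fingers and cake1 above 15 N).
It fails at once if a second cake is dispensed or taken from the magazine (x of any of cake2_center, cake3_center in the frame of dispenser above 0.015 m or height (world z) of any of cake2_center, cake3_center above 0.05 m).
It fails at once if a bystander is moved by more than 20 mm or tipped ((distance of saucer from where it was at the start of the episode above 0.02 m or angle between saucer's own z axis and vertical above 0.3 rad) or (distance of paint_bottle from where it was at the start of the episode above 0.02 m or angle between paint_bottle's own z axis and vertical above 0.3 rad) or (distance of mug from where it was at the start of the episode above 0.02 m or angle between mug's own z axis and vertical above 0.3 rad)).
It also fails if it takes over 56 s, if anything falls off the work surface, if the arm or the gripper's body presses on something with over 40 N, if the wrist force passes 120 N, or if a joint passes its speed limit or range.

## Working session

There is one attempt and no reset: what is moved stays moved. The work goes in short steps, Python scripts to look and compute and a tool call to move; the robot and the scene stay as the last step left them, time stands still between calls to the robot, and variables do not carry over. Pictures are saved under pics/ and viewed, at most 10 in all, crops included, and the job is handed in when it is done.

Besides the shell and the picture viewer there is one more tool, called after "Call:" as a command line: name --argument value ..., lists and objects as JSON in quotes. apply_moves: Moves the arm, as the interface text tells. Its arguments: {"type":"object","properties":{"series":{"type":"array","items":{"type":"object","properties":{"fingers":{"type":"number"},"slide":{"type":"array","items":{"type":"number"}},"turn":{"type":"number"}}}}},"required":["series"]}

```bash
mkdir -p pics
cat > h.py <<'E'
import numpy as np, cv2
from rig import readout, optics, order, bot
def cap(n,f=None):
    c=optics.capture(n)
    if f: cv2.imwrite('pics/'+f,c['image'][:,:,::-1])
    return c
def ray(c,u,v):
    T=np.array(c['camera_from_world']);R=T[:3,:3];o=-R.T@T[:3,3]
    f=210/np.tan(np.radians(c['vertical_fov']/2))
    return o,R.T@np.array([(u-c['cx'])/f,(v-c['cy'])/f,1])
def onz(c,u,v,z=0):
    o,d=ray(c,u,v);return o+d*(z-o[2])/d[2]
def proj(c,p):
    T=np.array(c['camera_from_world']);q=T[:3,:3]@p+T[:3,3]
    f=210/np.tan(np.radians(c['vertical_fov']/2));return q[:2]/q[2]*f+[c['cx'],c['cy']]
def tri(c1,p1,c2,p2):
    A=[];b=[]
    for c,p in((c1,p1),(c2,p2)):
        o,d=ray(c,*p);d=d/np.linalg.norm(d);M=np.eye(3)-np.outer(d,d);A.append(M);b.append(M@o)
    return np.linalg.lstsq(np.vstack(A),np.hstack(b),rcond=None)[0]
E
python3 - <<'E'
from h import *
a=cap('side','s0.png');b=cap('top','t0.png')
for c in(a,b):print(c['vertical_fov'],c['cx'],c['cy'],np.round(c['camera_from_world'],3).tolist())
print(readout.get_obs(),bot.tip_reach)
E
```

```text
48.65316733054535 274.9375742953412 202.39299001588066 [[0.72, -0.693, 0.015, -0.452], [-0.526, -0.56, -0.64, 0.376], [0.452, 0.453, -0.768, 0.866], [0.0, 0.0, 0.0, 1.0]]
45.644525915340985 282.4044064802207 210.23108908969454 [[0.015, -1.0, -0.005, -0.009], [-0.976, -0.014, -0.217, 0.639], [0.217, 0.009, -0.976, 1.062], [0.0, 0.0, 0.0, 1.0]]
{'time_s': 0.1, 'joint_positions': array([ 6.57980325e+01,  2.75457053e+01,  9.14897612e+01, -5.82661990e-04,
        6.10245174e+01, -2.67030555e+00]), 'qvel': array([-0.12985539, -0.06338045, -0.031056  ,  0.0318441 ,  0.01134535,
       -0.04816519]), 'tau': array([ 8.65536931e-04, -9.52253079e+01, -4.31037748e+01,  3.49963045e-07,
        5.27586715e-03,  1.36915017e-05]), 'ee_pos': array([0.23840786, 0.60433574, 0.24474532]), 'tcp_rot': array([-1.79940058e+02, -2.28569362e-03,  1.58468619e+02]), 'ft_force': array([-0.01554736,  0.27674688, -0.48670254]), 'wrist_torque': array([-0.04112365,  0.02656383, -0.00922706]), 'gripper_force': 0.0, 'opening': 1.002288230503033} 0.014
```

View pics/s0.png

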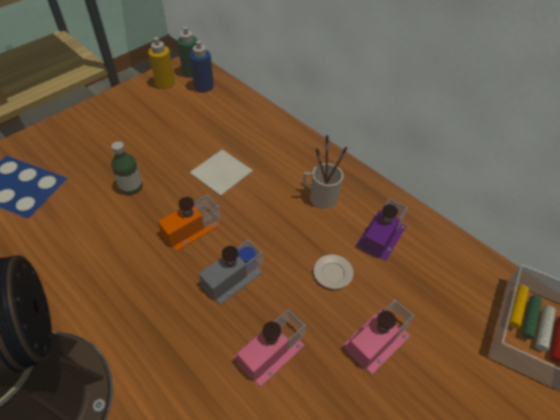

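View pics/t0.png

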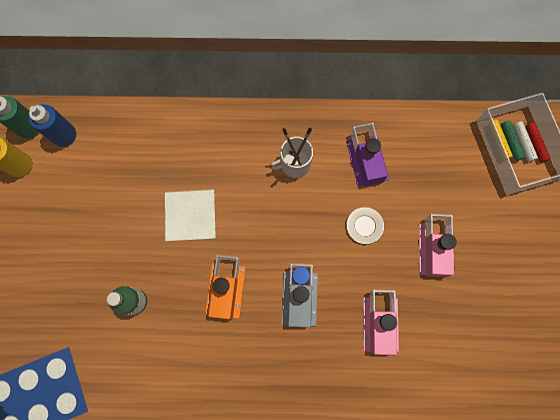

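Candidates for the dispenser (top view): grey at (301,295) with blue cakes, orange (225,288), purple (370,158), pink (381,325) and pink (437,245). I choose the grey one. The sheet is at (190,215), the saucer (365,226), the mug (295,157) and the green bottle (125,301). Next is the close crop.

Run:
```python
from h import *
a=cv2.imread('pics/s0.png');b=cv2.imread('pics/t0.png')
A=cv2.resize(a[225:315,185:285],None,fx=4,fy=4,interpolation=cv2.INTER_CUBIC)
B=cv2.resize(b[250:340,265:340],None,fx=4,fy=4,interpolation=cv2.INTER_CUBIC)
cv2.imwrite('pics/c0.png',np.hstack([A,B]))
a=cap('side');b=cap('top')
print('sheet',[onz(b,*p).round(3) for p in((165,192),(213,190),(215,239),(166,241))])
print('orange',[onz(b,*p).round(3) for p in((207,318),(238,320),(244,266),(214,258))])
print('saucer',onz(b,365,226),'mug',onz(b,296,170),'handle',onz(b,268,165,.05))
```

```text
sheet [array([0.696, 0.287, 0.   ]), array([0.703, 0.171, 0.   ]), array([0.582, 0.16 , 0.   ]), array([0.576, 0.277, 0.   ])]
orange [array([0.398, 0.17 , 0.   ]), array([0.395, 0.099, 0.   ]), array([0.519, 0.089, 0.   ]), array([0.537, 0.161, 0.   ])]
saucer [ 0.61900817 -0.19773107  0.        ] mug [ 0.75660996 -0.03120873  0.        ] handle [0.75256222 0.03585229 0.05      ]
```

View pics/c0.png

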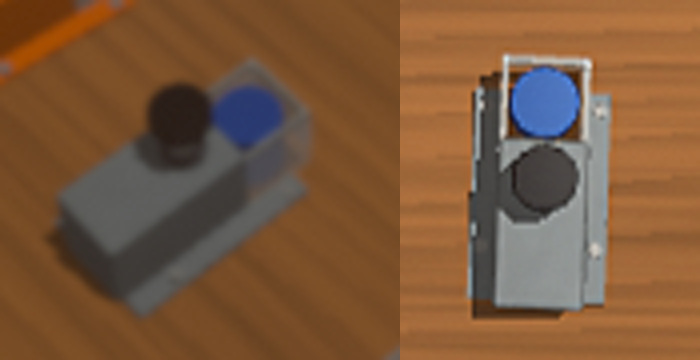

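The crop confirms the grey dispenser. Head top is at top (301.3,294.5) and side (229.5,252). The blue cake is at top (301.3,275.5) and side (247,254).

Run:
```python
from h import *
a=cap('side');b=cap('top')
h=tri(b,(301.3,294.5),a,(229.5,252));k=tri(b,(301.3,275.5),a,(247,254))
print('head',h,'cake3',k,'head@95',onz(b,301.3,294.5,.095),'cake3@45',onz(b,301.3,275.5,.045))
print('boxtop corners',[onz(b,*p,z).round(4) for p,z in (((289,326),.055),((310.8,327),.055),((291.3,265.5),.048),((312.3,266.5),.048))])
print('flange right edge',[onz(b,*p,.003).round(4) for p in((317.3,274),(315.8,326))])
print('sheet side',[onz(a,*p).round(3) for p in((191,172),(221,151.5),(252,171.5),(222,192))])
print('orange top',[onz(b,*p,z).round(3) for p,z in (((216,256),.048),((239,258),.048))])
```

```text
head [ 0.45008992 -0.04363284  0.0922113 ] cake3 [ 0.49558241 -0.04509519  0.03889679] head@95 [ 0.44979177 -0.04345765  0.095     ] cake3@45 [ 0.49470225 -0.04470744  0.045     ]
boxtop corners [array([ 0.3834, -0.0183,  0.055 ]), array([ 0.382, -0.066,  0.055]), array([ 0.5166, -0.0219,  0.048 ]), array([ 0.515 , -0.0693,  0.048 ])]
flange right edge [array([ 0.5025, -0.0834,  0.003 ]), array([ 0.3839, -0.08  ,  0.003 ])]
sheet side [array([0.578, 0.275, 0.   ]), array([0.687, 0.281, 0.   ]), array([0.699, 0.164, 0.   ]), array([0.593, 0.163, 0.   ])]
orange top [array([0.536, 0.149, 0.048]), array([0.532, 0.097, 0.048])]
```

Call:
apply_moves --series '[{"slide": [4,-6,0],"turn": -0.15,"fingers": 1},{"slide": [8,-12,0],"turn": -0.3,"fingers": 1},{"slide": [12,-18,0],"turn": -0.45,"fingers": 1},{"slide": [16,-24,0],"turn": -0.6,"fingers": 1},{"slide": [20,-30,0],"turn": -0.75,"fingers": 1},{"slide": [23,-35,0],"turn": -0.9,"fingers": 1},{"slide": [25,-40,0],"turn": -1.05,"fingers": 1},{"slide": [25,-46,0],"turn": -1.2,"fingers": 1},{"slide": [24.5,-52,0],"turn": -1.35,"fingers": 1},{"slide": [24,-57,0],"turn": -1.43,"fingers": 1}]'

```text
time_s: 1.55
ee_pos: [0.4795, 0.0473, 0.2454]
tcp_rot: [180.0, -0.0, 76.3]
ft_force: [1.5, -0.5, 0.0]
opening: -0.001
gripper_force: 0.0
```

Call:
apply_moves --series '[{"slide": [-1.5,-4,0]},{"slide": [-2.9,-7.9,0]},{"slide": [-2.9,-7.9,-5]},{"slide": [-2.9,-7.9,-9]},{"slide": [-2.9,-7.9,-12]},{"slide": [-2.9,-7.9,-12]},{"slide": [-2.9,-7.9,-12]}]'

```text
$.series[0]: bad value
```

Run:
```python
from h import *
a=cap('side','s1.png');b=cap('top','t1.png')
A=cv2.resize(a['image'][150:300,160:310],None,fx=2.6,fy=2.6,interpolation=cv2.INTER_CUBIC)
B=cv2.resize(b['image'][210:360,225:375],None,fx=2.6,fy=2.6,interpolation=cv2.INTER_CUBIC)
cv2.imwrite('pics/c1.png',np.hstack([A,B])[:,:,::-1])
o=readout.get_obs();print(o['ee_pos'],o['ft_force'],o['opening'])
```

```text
[0.47891047 0.04433778 0.24535978] [-0.51321319  0.76371192  0.18734664] 0.002462190511558826
```

View pics/c1.png

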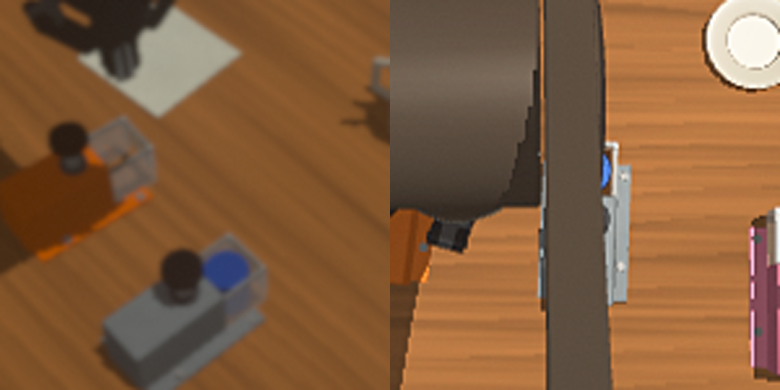

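The move was refused because a row needs every key. The pictures show the arm high above and the dispenser untouched.

Call:
apply_moves --series '[{"slide": [-1.5,-4,0],"turn": 0,"fingers": 1},{"slide": [-2.9,-8.4,0],"turn": 0,"fingers": 1},{"slide": [-2.9,-8.8,0],"turn": 0,"fingers": 1},{"slide": [-2.9,-8.8,-5],"turn": 0,"fingers": 1},{"slide": [-2.9,-8.8,-9],"turn": 0,"fingers": 1},{"slide": [-2.9,-8.8,-12],"turn": 0,"fingers": 1},{"slide": [-2.9,-8.8,-12],"turn": 0,"fingers": 1}]'

```text
time_s: 2.52
ee_pos: [0.4495, -0.0378, 0.1239]
tcp_rot: [-179.8, 0.0, 76.6]
ft_force: [-1.4, 0.4, 0.6]
opening: 0.003
gripper_force: 0.0
```

Run:
```python
from h import *
a=cap('side','s2.png')
A=cv2.resize(a['image'][190:310,160:310],None,fx=5,fy=5,interpolation=cv2.INTER_CUBIC)
p=(proj(a,np.array([.45,-.0435,.095]))-[160,190])*5
print(p)
cv2.imwrite('pics/c2.png',A[:,:,::-1])
o=readout.get_obs();print(o['ee_pos'],o['tcp_rot'],o['ft_force'],o['opening'])
```

```text
[346.31903486 306.32318222]
[ 0.45037996 -0.03802183  0.12511338] [-1.79904313e+02  2.65908907e-03  7.65757509e+01] [0.61982829 0.69403815 0.57982867] 0.0024938231603916653
```

View pics/c2.png

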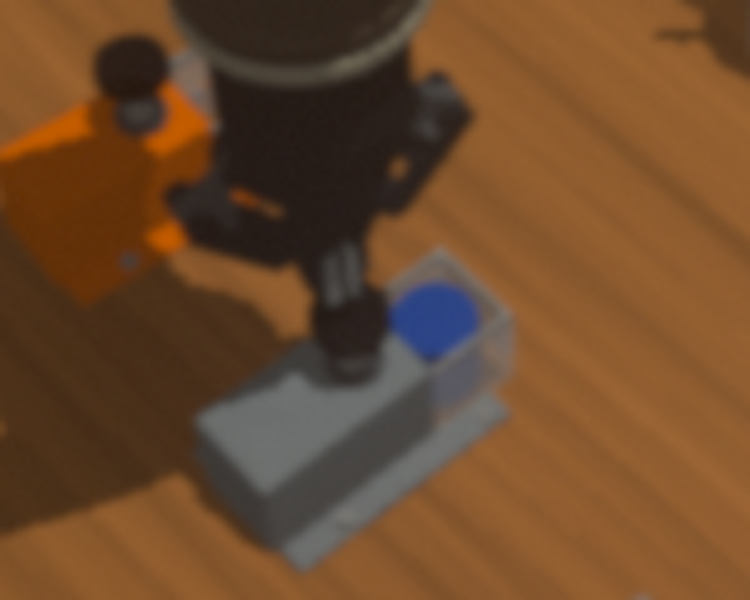

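The shut fingers are just above the head, around (342,300) in the crop. I'll shift y by -5 mm and press slowly.

Call:
apply_moves --series '[{"slide": [0,-0.5,-0.5],"turn": 0,"fingers": 1},{"slide": [0,-0.5,-1.3],"turn": 0,"fingers": 1},{"slide": [0,-0.5,-1.7],"turn": 0,"fingers": 1},{"slide": [0,-0.5,-2.0],"turn": 0,"fingers": 1},{"slide": [0,-0.5,-2.3],"turn": 0,"fingers": 1},{"slide": [0,-0.5,-2.6],"turn": 0,"fingers": 1},{"slide": [0,-0.5,-2.9],"turn": 0,"fingers": 1},{"slide": [0,-0.5,-3.2],"turn": 0,"fingers": 1},{"slide": [0,-0.5,-3.5],"turn": 0,"fingers": 1},{"slide": [0,-0.5,-3.7],"turn": 0,"fingers": 1}]'

```text
time_s: 3.82
ee_pos: [0.4507, -0.0438, 0.0885]
tcp_rot: [180.0, 0.0, 76.5]
ft_force: [-1.7, -1.0, 8.6]
opening: -0.001
gripper_force: 4.3
```

Force matches the spring. The last few millimetres:

Call:
apply_moves --series '[{"slide": [0,0,-0.2],"turn": 0,"fingers": 1},{"slide": [0,0,-0.4],"turn": 0,"fingers": 1},{"slide": [0,0,-0.5],"turn": 0,"fingers": 1},{"slide": [0,0,-0.5],"turn": 0,"fingers": 1}]'

```text
time_s: 4.32
ee_pos: [0.4507, -0.0438, 0.0839]
tcp_rot: [180.0, 0.0, 76.5]
ft_force: [-3.9, -0.7, 18.8]
opening: 0.0
gripper_force: 9.1
```

Call:
apply_moves --series '[{"slide": [0,0,0.5],"turn": 0,"fingers": 1},{"slide": [0,0,1.2],"turn": 0,"fingers": 1},{"slide": [0,0,2.0],"turn": 0,"fingers": 1},{"slide": [0,0,2.8],"turn": 0,"fingers": 1},{"slide": [0,0,5],"turn": 0,"fingers": 1},{"slide": [0,-4,9],"turn": 0,"fingers": 0.7},{"slide": [2,-9,10],"turn": 0,"fingers": 0.7},{"slide": [4,-14,10],"turn": 0,"fingers": 0.7},{"slide": [6,-18,10],"turn": 0,"fingers": 0.7},{"slide": [6,-18,10],"turn": 0,"fingers": 0.7}]'

```text
time_s: 5.58
ee_pos: [0.5116, -0.2264, 0.1836]
tcp_rot: [179.9, 0.0, 76.4]
ft_force: [-0.3, 0.5, 0.4]
opening: 0.299
gripper_force: 0.0
```

Run:
```python
from h import *
a=cap('side','s3.png');b=cap('top','t3.png')
A=cv2.resize(a['image'][150:300,190:320],None,fx=3,fy=3,interpolation=cv2.INTER_CUBIC)
B=cv2.resize(b['image'][190:340,255:385],None,fx=3,fy=3,interpolation=cv2.INTER_CUBIC)
cv2.imwrite('pics/c3.png',np.hstack([A,B])[:,:,::-1])
for n,c in(('s',a),('t',b)):
    h=cv2.cvtColor(c['image'],cv2.COLOR_RGB2HSV);m=cv2.inRange(h,(105,140,60),(125,255,255))
    k,_,st,ce=cv2.connectedComponentsWithStats(m)
    for i in range(1,k):
        if st[i,4]>80:print(n,st[i],ce[i],onz(c,*ce[i],.0110))
o=readout.get_obs();print(o['time_s'],o['ee_pos'],o['opening'])
```

```text
s [ 21 169  36  48 471] [ 35.20382166 191.61571125] [0.24132009 0.48107108 0.011     ]
s [266 237  14  12 141] [272.60992908 242.58865248] [ 0.57271131 -0.04835315  0.011     ]
t [ 29 105  45  25 277] [ 47.05415162 118.96389892] [0.87770045 0.59230769 0.011     ]
t [294 235  16  17 209] [301.54545455 242.76555024] [ 0.5745398  -0.04577895  0.011     ]
t [292 268  17  16 211] [300.47393365 275.81990521] [ 0.4969766  -0.04384346  0.011     ]
t [   0  348   81   72 2803] [ 39.06600071 387.65965037] [0.24099739 0.53481333 0.011     ]
5.675 [ 0.50995001 -0.2236739   0.18317112] 0.300028957638058
```

View pics/c3.png

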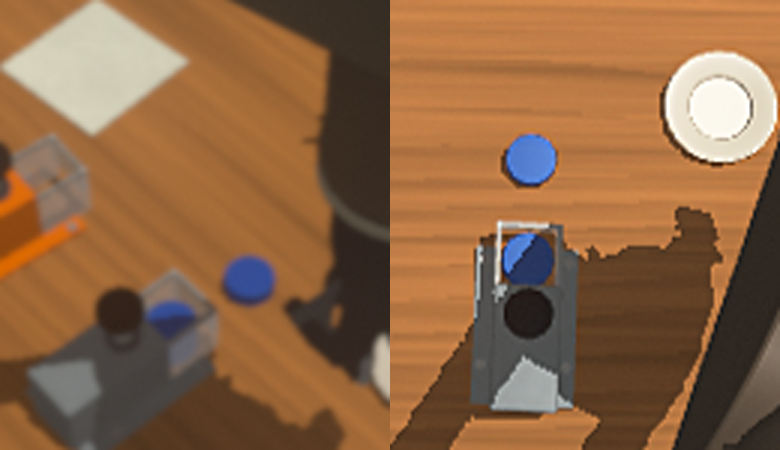

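One cake is out at (0.574,-0.046), and the plunger is up with the stack in the magazine. I'll go behind the cake with the fingers about 25 mm apart as a two-point cradle.

Call:
apply_moves --series '[{"slide": [2,5,0],"turn": 0,"fingers": 0.7},{"slide": [4,10,-2],"turn": 0,"fingers": 0.7},{"slide": [5.2,12.3,-5],"turn": 0,"fingers": 0.7},{"slide": [5.2,12.6,-9],"turn": 0,"fingers": 0.7},{"slide": [5.2,12.6,-13],"turn": 0,"fingers": 0.7},{"slide": [5.2,12.6,-15.5],"turn": 0,"fingers": 0.7},{"slide": [5.2,12.6,-16.6],"turn": 0,"fingers": 0.7},{"slide": [5.2,12.6,-16.6],"turn": 0,"fingers": 0.7}]'

```text
time_s: 6.68
ee_pos: [0.562, -0.0971, 0.0173]
tcp_rot: [-179.9, -0.0, 76.6]
ft_force: [0.1, 0.3, 0.3]
opening: 0.3
gripper_force: 0.0
```

Run:
```python
from h import *
a=cap('side','s4.png')
A=cv2.resize(a['image'][150:300,190:340],None,fx=4,fy=4,interpolation=cv2.INTER_CUBIC)
cv2.imwrite('pics/c4.png',A[:,:,::-1])
o=readout.get_obs();print(o['ee_pos'],o['tcp_rot'],o['ft_force'],o['opening'])
```

```text
[ 0.56254723 -0.09739672  0.01793722] [ 1.79987733e+02 -1.12871109e-03  7.65593560e+01] [ 0.17939819 -1.2035096   0.31107791] 0.29902615755572975
```

View pics/c4.png

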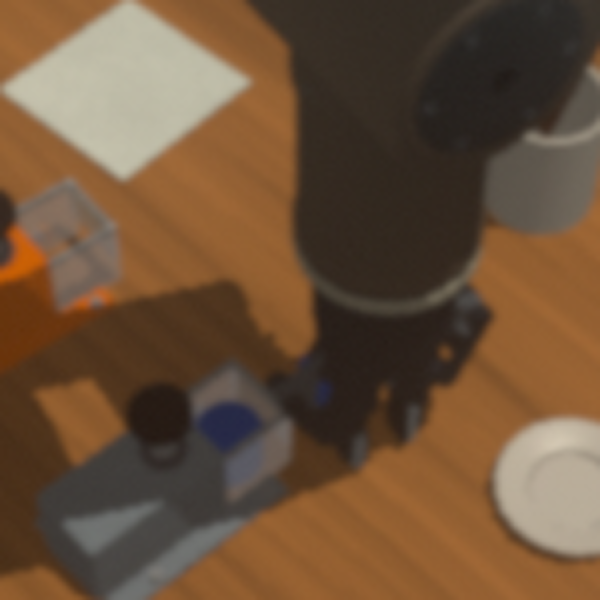

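The tips are behind the cake, clear of the magazine and saucer. I'll push along (0.232, 0.973).

Call:
apply_moves --series '[{"slide": [0.23,1.0,0],"turn": 0,"fingers": 0.7},{"slide": [0.35,1.5,0],"turn": 0,"fingers": 0.7},{"slide": [0.46,2.0,0],"turn": 0,"fingers": 0.7},{"slide": [0.58,2.5,0],"turn": 0,"fingers": 0.7},{"slide": [0.7,3.0,0],"turn": 0,"fingers": 0.7},{"slide": [0.86,3.6,0],"turn": 0,"fingers": 0.7},{"slide": [1.0,4.2,0],"turn": 0,"fingers": 0.7},{"slide": [1.15,4.8,0],"turn": 0,"fingers": 0.7},{"slide": [1.34,5.6,0],"turn": 0,"fingers": 0.7},{"slide": [1.53,6.4,0],"turn": 0,"fingers": 0.7}]'

```text
time_s: 7.98
ee_pos: [0.5779, -0.0331, 0.0173]
tcp_rot: [180.0, -0.0, 76.5]
ft_force: [-0.1, -1.1, 0.4]
opening: 0.302
gripper_force: 0.3
```

```bash
cat >> h.py <<'E'
def cake():
    for n in('side','top'):
        c=cap(n);h=cv2.cvtColor(c['image'],cv2.COLOR_RGB2HSV);m=cv2.inRange(h,(105,120,30),(125,255,255))
        k,_,st,ce=cv2.connectedComponentsWithStats(m)
        for i in range(1,k):
            p=onz(c,*ce[i],.011)
            if st[i,4]>15 and .53<p[0]<.75 and -.2<p[1]<.35:print(n,st[i],p)
    o=readout.get_obs();print(o['time_s'],o['ee_pos'],o['ft_force'],o['opening'])
E
python3 -c "from h import *;cake()"
```

```text
8.075 [ 0.5779723  -0.03279706  0.01729304] [-0.1155267  -0.27033739  0.18350441] 0.295999911035828
```

Call:
apply_moves --series '[{"slide": [0.19,0.8,0],"turn": 0,"fingers": 0.7},{"slide": [0.38,1.6,0],"turn": 0,"fingers": 0.7},{"slide": [0.57,2.4,0],"turn": 0,"fingers": 0.7},{"slide": [0.76,3.2,0],"turn": 0,"fingers": 0.7},{"slide": [0.95,4.0,0],"turn": 0,"fingers": 0.7},{"slide": [1.14,4.8,0],"turn": 0,"fingers": 0.7},{"slide": [1.33,5.6,0],"turn": 0,"fingers": 0.7},{"slide": [1.53,6.4,0],"turn": 0,"fingers": 0.7},{"slide": [1.72,7.2,0],"turn": 0,"fingers": 0.7},{"slide": [1.9,8.0,0],"turn": 0,"fingers": 0.7}]'

```text
time_s: 9.32
ee_pos: [0.5969, 0.0469, 0.0173]
tcp_rot: [180.0, -0.0, 76.5]
ft_force: [-0.2, 1.1, 0.3]
opening: 0.302
gripper_force: 0.1
```

Run:
```python
from h import *
cake()
a=cap('side');b=cap('top')
A=cv2.resize(a['image'][130:280,190:320],None,fx=3,fy=3,interpolation=cv2.INTER_CUBIC)
B=cv2.resize(b['image'][170:320,195:325],None,fx=3,fy=3,interpolation=cv2.INTER_CUBIC)
cv2.imwrite('pics/c5.png',np.hstack([A,B])[:,:,::-1])
```

```text
9.425 [0.59701024 0.04713807 0.0172884 ] [-0.19500018 -0.61381759 -0.25662485] 0.3011291524867151
```

View pics/c5.png

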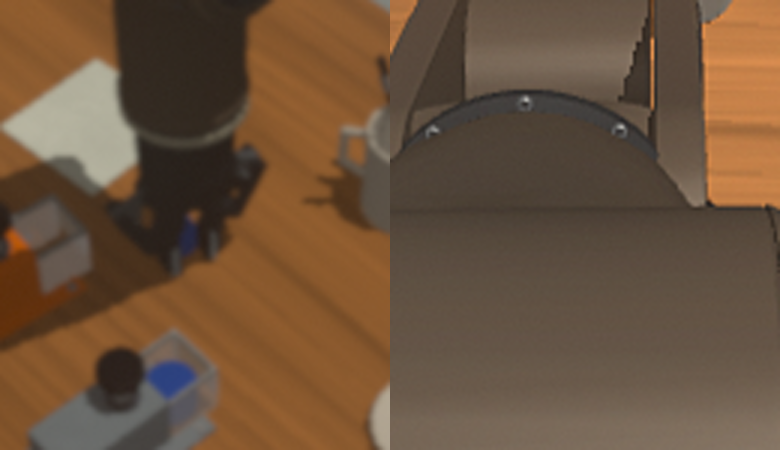

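The cake is seen blue between the two fingers, around (190,238) in the crop, held in the cradle. I'll carry on.

Call:
apply_moves --series '[{"slide": [0.19,0.8,0],"turn": 0,"fingers": 0.7},{"slide": [0.38,1.6,0],"turn": 0,"fingers": 0.7},{"slide": [0.57,2.4,0],"turn": 0,"fingers": 0.7},{"slide": [0.76,3.2,0],"turn": 0,"fingers": 0.7},{"slide": [0.95,4.0,0],"turn": 0,"fingers": 0.7},{"slide": [1.14,4.8,0],"turn": 0,"fingers": 0.7},{"slide": [1.33,5.6,0],"turn": 0,"fingers": 0.7},{"slide": [1.53,6.4,0],"turn": 0,"fingers": 0.7},{"slide": [1.72,7.2,0],"turn": 0,"fingers": 0.7},{"slide": [1.9,8.0,0],"turn": 0,"fingers": 0.7}]'

```text
time_s: 10.78
ee_pos: [0.6159, 0.1268, 0.0173]
tcp_rot: [-180.0, -0.0, 76.5]
ft_force: [0.3, -0.1, 0.3]
opening: 0.302
gripper_force: 0.1
```

Call:
apply_moves --series '[{"slide": [0.19,0.8,0],"turn": 0,"fingers": 0.7},{"slide": [0.38,1.6,0],"turn": 0,"fingers": 0.7},{"slide": [0.57,2.4,0],"turn": 0,"fingers": 0.7},{"slide": [0.76,3.2,0],"turn": 0,"fingers": 0.7},{"slide": [0.95,4.0,0],"turn": 0,"fingers": 0.7},{"slide": [1.14,4.8,0],"turn": 0,"fingers": 0.7},{"slide": [1.3,5.5,0],"turn": 0,"fingers": 0.7},{"slide": [1.42,6.1,0],"turn": 0,"fingers": 0.7},{"slide": [1.52,6.5,0],"turn": 0,"fingers": 0.7},{"slide": [1.6,6.8,0],"turn": 0,"fingers": 0.7}]'

```text
time_s: 12.02
ee_pos: [0.6318, 0.1945, 0.0173]
tcp_rot: [-180.0, 0.0, 76.5]
ft_force: [-0.1, 0.4, -1.1]
opening: 0.302
gripper_force: 0.1
```

Back off, rise and look.

Call:
apply_moves --series '[{"slide": [-0.2,-0.8,0],"turn": 0,"fingers": 0.7},{"slide": [-0.6,-2.5,0],"turn": 0,"fingers": 0.7},{"slide": [-1.2,-5,0],"turn": 0,"fingers": 0.7},{"slide": [-1.4,-6,4],"turn": 0,"fingers": 0.7},{"slide": [-1.4,-6,10],"turn": 0,"fingers": 0.7},{"slide": [-2,-10,14],"turn": 0,"fingers": 0.7},{"slide": [-5,-15,18],"turn": 0,"fingers": 0.7},{"slide": [-8,-20,20],"turn": 0,"fingers": 0.7},{"slide": [-11,-25,20],"turn": 0,"fingers": 0.7},{"slide": [-13,-30,20],"turn": 0,"fingers": 0.7}]'

```text
time_s: 13.28
ee_pos: [0.4992, -0.1083, 0.2178]
tcp_rot: [180.0, 0.0, 76.5]
ft_force: [0.5, -0.3, -0.0]
opening: 0.302
gripper_force: 0.0
```

Run:
```python
from h import *
cake()
a=cap('side');b=cap('top')
A=cv2.resize(a['image'][130:300,160:290],None,fx=3,fy=3,interpolation=cv2.INTER_CUBIC)
B=cv2.resize(b['image'][170:340,150:280],None,fx=3,fy=3,interpolation=cv2.INTER_CUBIC)
cv2.imwrite('pics/c6.png',np.hstack([A,B])[:,:,::-1])
```

```text
side [215 165  12  10 100] [0.63526377 0.21864068 0.011     ]
top [182 208  17  16 202] [0.63732046 0.22137744 0.011     ]
13.375 [ 0.49849446 -0.11073248  0.21742002] [-0.27829493 -0.41492189  0.13902495] 0.2994842520042547
```

View pics/c6.png

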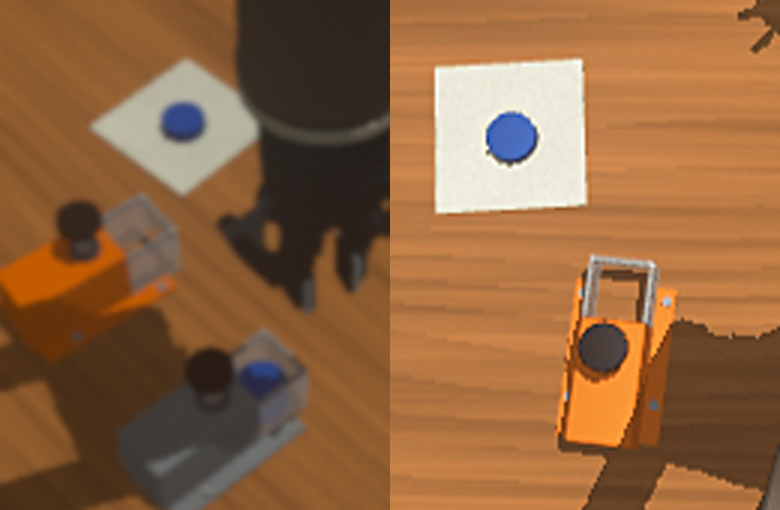

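The cake lies in the middle of the sheet (top crop (512,137)), the plunger is up and the robot is clear.

```bash
python3 -c "
from rig import order
print(order.hand_in())"
```

```text
the job is handed in; nothing more can be done
None
```

I pressed the plunger fully once, one cake came out, and I pushed it with the fingers to the middle of the white sheet. The last pictures, at about 13 s, showed it flat there with the plunger up; I handed the job in but got no verdict back.

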